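# Wedge a rocking bench voltmeter level

## Task

The grey bench voltmeter leans and rocks because the rubber foot at one corner has come off, leaving a short bare steel boss. Pick up the wooden wedge and slide its thin end in under that boss, feeling the push build up, until the voltmeter sits level and firm with all four corners carrying a fair share of the weight, none left hanging or lifted, then let go of the wedge, lying flat on the bench. Push gently and only on the wedge, do not shove the voltmeter along the bench, and leave the other things on the bench alone.

Things in the scene. Friction and masses are not known exactly. Their poses are not given: they have to be found in the camera images.
- voltmeter: Grey bench voltmeter, about 2.5 kg; light panel with meter window, knobs and bow handles (33 mm proud) on its +x side. Case 180 (x) x 240 (y) x 154 mm, underside 16 mm above the soles. Origin: under the middle of the case, level with the soles of the rubber feet; z up. At the start it leans to its x+, y+ corner by 0.03 to 0.07 rad; level means z vertical.
- bare_boss: Domed slippery steel boss, 26 mm across, dome radius 16 mm, at x +70, y +100 mm on the voltmeter (20 mm in from the y+ side and the panel). Its rubber foot is missing: it is 4 to 7 mm shorter than the feet, how much is unknown. Origin: lowest point of the dome, on the bench at the start. The wedge's thin end slides in under it, with clear way from the y+ side, square to the case.
- foot_beside: Black rubber foot, 24 mm across, 16 mm high, that gives a little under load, at x -70, y +100 mm on the voltmeter. Origin: centre of its sole. Stands on the bench.
- foot_across: The same foot at x +70, y -100 mm on the voltmeter. Stands on the bench.
- foot_opposite: Such a foot at x -70, y -100 mm, diagonally opposite the boss; wear has left it up to 0.8 mm longer or shorter than the others, unknown. It hangs a few mm off the bench at the start. While it hangs the voltmeter rocks and the boss carries only 2 to 5 N; once it stands, that climbs to 12 to 15 N within about 5 mm more wedge travel, and the feet next to the boss lift.
- wedge: Smooth wooden wedge, 70 g, 150 (x) x 36 (y) mm, lying flat; its sloping top rises evenly from 2 mm at the thin end (x +75 mm) to 20 mm at the butt (x -75 mm). Origin: centre of the underside. Grip it across its width near the butt, or push on the butt. Let go, it stays where it is and does not slip back.
- wedge_tip (a point): Middle of the wedge's thin end, on its underside. Push felt while the wedge, lying freely on the bench, slides in slowly: 1 to 4 N as the tip climbs under the dome, 1 to 3 N until all feet stand, then steeply up: about 6 to 6.5 N with the weight well shared between the corners, and from about 8 N the feet next to the boss lift and the voltmeter slides.
- packing_block: Plain rectangular block of the same wood, 110 x 40 x 20 mm, not to be used. Origin: centre of its underside.
- screwdriver: Screwdriver lying on the bench, bystander.
- attenuator: Small metal coaxial attenuator, 55 mm long, 22 mm thick, lying on the bench, bystander.
- solder_reel: Grey reel, 60 mm across, 44 mm high, bystander.
- multimeter: Black hand multimeter, 150 x 78 x 34 mm, lying on the bench, bystander.
- mug: White mug, 80 mm across, 90 mm high, bystander.
Mind the look-alikes: they are no part of the job. What is shaped like the wedge but green or turquoise is not meant.

How it is judged:
At the end, for the whole second after the job is handed in: The voltmeter is level within 0.01 rad and stands firm: the bare boss rests on the wedge, the three rubber feet stand on the bench, and each of these four corners carries more than 2.5 N; the wedge lies flat within 0.03 rad; both are at rest (angle between voltmeter's own z axis and vertical below 0.01 rad and contact force between bare_boss and wedge above 2.5 N and contact force between each of foot_beside, foot_across, foot_opposite and anything else above 2.5 N and angle between wedge's own z axis and vertical below 0.03 rad and linear speed of each of voltmeter, wedge below 0.005 m/s); the robot touches nothing.
It fails at once if The voltmeter is shoved more than 12 mm along the bench (distance of voltmeter from where it was at the start of the episode above 0.012 m).
It fails at once if The robot pushes on the voltmeter itself with more than 6 N (contact force between any of the fingers, the arm and voltmeter above 6 N).
It fails at once if The wedge is driven in so hard that the boss bears on it with more than 20 N (contact force between bare_boss and wedge above 20 N).
It fails at once if Another thing on the bench is moved more than 30 mm (distance of any of packing_block, screwdriver, attenuator, solder_reel, multimeter, mug from where it was at the start of the episode above 0.03 m).
It also fails if it takes over 61 s, if anything falls off the work surface, if the arm or the gripper's body presses on something with over 40 N, if the wrist force passes 120 N, or if a joint passes its speed limit or range.

## Robot

A 6-joint arm with a two-finger parallel gripper is mounted at the origin on the work surface. World frame = base frame: x ahead of the robot, y to its left, z up, the work surface at z = 0. Lengths are in m, angles in rad, forces in N, time in s.
With the tool pointing down it reaches from about 0.25 to 0.725 m from the base axis. Payload 4 kg.
Tool frame: the origin (TCP) lies midway between the tips of the shut fingers; the grasp point (between the pads) lies 19 mm behind it; z points along the fingers, y is the line along which they close (so a half turn about z gives the same grasp; the last joint's range is limited). The gripper opens to 85 mm and grips with 20 to 120 N. Pads are 22 mm wide; open, the fingers measure 114 mm over their backs; the gripper's body (76 mm by 85 mm) begins 54 mm behind the grasp point. The pads swing forward as they close: fully open they stand 13 mm farther back than shut.
Start: joints at [1.195, 0.241, 0.005, 1.335, 0, 1.571], TCP at [0.184, 0.465, 0.231] pointing down, gripper open.
Joint ranges: [-2.72, 2.72], [-1.05, 1.87], [-1.09, 1.28], [-1.99, 2.15], [-1.42, 1.44], [-3.14, 3.14]. Speed limits (rad/s): [2.79, 2.79, 3.14, 3.14, 3.14, 3.14].

## Interface

Orientations are given as a unit quaternion [x, y, z, w].
In Python, from workcell import bot gives the robot as it stands.
- The arm moves only by the tool move_arm, never from a script. Its argument "motion" is a list of rows, each an object of numbers: "x", "y", "z": the shift along the tool's x, y, z in cm; "yaw": the turn about the tool's z in degrees. A call has 1 to 20 rows; each row is the pose to reach, as a shift and turn from the pose commanded when the call began, along the tool's axes at that moment; what a row does not reach only later rows make up. A row lasts 1/8 s, in which the tool goes at most 62.5 mm and 10.7 degrees, less where a joint would pass 70% of its speed; a pose out of reach is approached as far as the arm can. A call with a gripper value outside its range is refused whole. "gripper" is the opening, from -1 (shut) to 1 (fully open), set as the call begins (left out, the last holds). The fingers move at their own pace and stop on an object; the grip force is fixed at half the most. Time passes only in rows, so rows that repeat a pose let the fingers close. It gives the time, the measured TCP pose, the force, the opening and the grip force at its end, in the units of the state.
- bot.get_obs(): the state, without advancing time (a new reading comes with each control period).
- bot.camera(name): name is "scene" or "top" or "wrist"; returns the picture (384x512x3 uint8, blue, green, red); there is no depth.
- bot.camera_model(name): a dict with "K" (3x3 intrinsics, pixels), "world_from_camera" (4x4, takes a point from camera to world coordinates). Camera axes: x right, y down, z forward; pixel columns grow to the right and rows downward; lengths in m; the calibration is good to about 2 mm. The wrist camera is an equidistant fisheye: a pixel r from the principal point sees the ray r / f radians off the axis. A picture is of the moment at which its call begins: read the wrist's pose just before it. camera_model takes no time and is no camera call; for the wrist camera it gives the pose at the moment of the call.
- bot.job_done(): hands the job in; it is judged then, once.
Trained networks look in the newest picture that a camera, given by its name, has taken for a name from the list of things; names that differ only in an ending like _2 or _b are one class to them, and where a whole thing is asked for, a point or a joint stands for the part that bears it (a point fixed in the world has none). Each returns a list of dicts, best first, with "score" (0 to 1); they miss things now and then, are a little off and sometimes report something else, mostly with a low value. They report only what shows in the picture. A call takes as long as a camera call. They do not tell look-alikes from the thing itself.
- bot.cut_out(camera, name): "mask" (384x512 bool, what is visible of it) and "centre" ([row, column] in pixels, amid what is visible of it).
The state is a dict: "clock": time; "joint_pos": joint angles; "joint_vel": joint speeds; "tau": joint torques, N m; "eef_pos": TCP position; "tool_rot": TCP orientation; "ft_force": force on the tool from outside, world axes, zero at the start; "ft_torque": the same for the moment, N m; "grip_width": finger opening in m; "grasp_force": force on a finger pad.
Only numpy, scipy, OpenCV 4.12 (cv2) and the standard library are available. Lean on these libraries where they do the work, as an engineer would, in place of code of your own. Each camera call takes 0.05 s, during which the arm holds its last target. There are 200 camera calls.

## Working session

There is one attempt and no reset: what is moved stays moved. The work goes in short steps, Python scripts to look and compute and a tool call to move; the robot and the scene stay as the last step left them, time stands still between calls to the robot, and variables do not carry over. Pictures are saved under pics/ and viewed, at most 10 in all, crops included, and the job is handed in when it is done.

Besides the shell and the picture viewer there is one more tool, called after "Call:" in YAML: its name, and indented under it one key for each argument. move_arm: Moves the arm, as the interface text tells. Its arguments: {"type":"object","properties":{"motion":{"type":"array"},"gripper":{"type":"number"}},"required":["motion"]}

```bash
mkdir -p pics; cat > h.py <<'E'
from workcell import bot
import numpy as np, cv2
def ray(cam,r,c,M):
    K=np.array(M["K"]);T=np.array(M["world_from_camera"])
    x=(c-K[0,2])/K[0,0];y=(r-K[1,2])/K[1,1]
    if cam=="wrist":
        t=np.hypot(x,y); d=np.array([x/t*np.sin(t),y/t*np.sin(t),np.cos(t)]) if t>0 else np.array([0,0,1.])
    else: d=np.array([x,y,1.])
    return T[:3,3],T[:3,:3]@d
def at(cam,r,c,z,M):
    o,d=ray(cam,r,c,M); return o+d*(z-o[2])/d[2]
E
python3 - <<'E'
from h import *
for n in("top","scene"):
    im=bot.camera(n);cv2.imwrite(f"pics/{n}0.png",im);M=bot.camera_model(n)
    for t in("wedge","voltmeter","packing_block","bare_boss"):
        for d in bot.cut_out(n,t)[:3]:
            r,c=d["centre"];print(n,t,round(d["score"],2),int(r),int(c),d["mask"].sum(),at(n,r,c,0.01,M).round(3))
o=bot.get_obs();print({k:np.round(v,3) for k,v in o.items()})
E
```

```text
top wedge 0.82 119 275 494 [ 0.786 -0.097  0.01 ]
top wedge 0.79 264 228 678 [0.336 0.038 0.01 ]
top wedge 0.7 232 166 563 [0.426 0.226 0.01 ]
top voltmeter 0.63 182 297 6529 [ 0.587 -0.168  0.01 ]
top packing_block 0.65 178 141 547 [0.59  0.309 0.01 ]
top packing_block 0.45 132 178 169 [0.738 0.203 0.01 ]
top bare_boss 0.31 132 177 175 [0.738 0.206 0.01 ]
scene wedge 0.66 208 343 638 [0.344 0.026 0.01 ]
scene wedge 0.57 174 191 668 [ 0.785 -0.085  0.01 ]
scene voltmeter 0.59 139 264 7403 [ 0.568 -0.2    0.01 ]
scene packing_block 0.65 316 256 679 [0.598 0.314 0.01 ]
{'clock': np.float64(0.5), 'joint_pos': array([1.195, 0.241, 0.005, 1.335, 0.   , 1.571]), 'joint_vel': array([-0.001, -0.002,  0.001,  0.001,  0.   ,  0.   ]), 'tau': array([ 0.0000e+00, -3.7186e+01,  2.5246e+01,  3.0000e-03, -0.0000e+00,
       -0.0000e+00]), 'eef_pos': array([0.183, 0.465, 0.231]), 'tool_rot': array([ 0.187,  0.982, -0.   , -0.   ]), 'ft_force': array([ 0.629, -0.404, -0.128]), 'ft_torque': array([-0.064, -0.008,  0.016]), 'grasp_force': np.float64(0.0), 'grip_width': np.float64(0.085)}
```

View pics/top0.png

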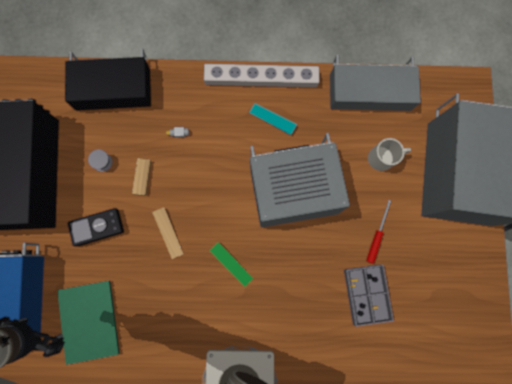

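View pics/scene0.png

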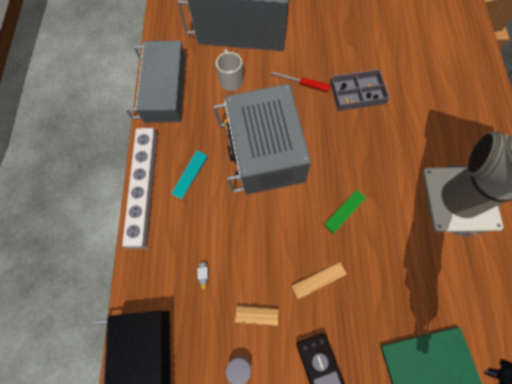

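```bash
cat > fit.py <<'E'
from h import *
from scipy.optimize import minimize
from scipy.spatial.transform import Rotation as R
def proj(P,M):
    T=np.linalg.inv(np.array(M["world_from_camera"]));q=P@T[:3,:3].T+T[:3,3];q=q@np.array(M["K"]).T
    return q[:,:2]/q[:,2:]
def sil(P,M,S=4):
    m=np.zeros((384*S,512*S),np.uint8)
    cv2.fillConvexPoly(m,cv2.convexHull(((proj(P,M)+.5)*S).astype(np.int32)),1);return m
def box(x,y,X,Y,z0,z1): return np.array([[sx*X/2,sy*Y/2,z] for sx in(-1,1) for sy in(-1,1) for z in(z0,z1)])
def fit(B,x0,masks,tilt=0):
    def cost(p):
        Q=R.from_euler("z",p[2])*R.from_rotvec([-tilt*.58*1.0 if tilt else 0,tilt*.81 if tilt else 0,0])
        P=B@Q.as_matrix().T+[p[0],p[1],0]; s=0
        for m,M in masks:
            a=sil(P,M);b=cv2.resize(m.astype(np.uint8),None,fx=4,fy=4,interpolation=0)
            s+=1-(a&b).sum()/(a|b).sum()
        return s
    return minimize(cost,x0,method="Nelder-Mead",options=dict(initial_simplex=np.array(x0)+np.array([[0,0,0],[.02,0,0],[0,.02,0],[0,0,.15]])))
E
python3 - <<'E'
from fit import *
ms={n:bot.camera_model(n) for n in("top","scene")}
for n in ms: bot.camera(n)
k=np.ones((5,5),np.uint8)
def get(n,t,i,clean=False):
    m=bot.cut_out(n,t)[i]["mask"].astype(np.uint8)
    return cv2.morphologyEx(m,cv2.MORPH_OPEN,k) if clean else m
vt=[(get(n,"voltmeter",0,True),ms[n]) for n in ms]
for sel in([0],[1],[0,1]):
    r=fit(box(0,0,.18,.24,.016,.170),[.58,-.14,.17],[vt[i] for i in sel],.05);print(sel,r.x.round(4),round(r.fun,3))
def near(n,t,p):
    for d in bot.cut_out(n,t):
        r,c=d["centre"]
        if np.linalg.norm(at(n,r,c,.01,ms[n])[:2]-p)<.04: return d["mask"]
for n in ms:
  for t in("wedge","packing_block"):
    m=near(n,t,np.array([.426,.226]))
    if m is not None:
        q=np.argwhere(m); 
        w=np.array([at(n,r,c,.006,ms[n])[:2] for r,c in q]);rect=cv2.minAreaRect(w.astype(np.float32)*1000)
        print(n,t,rect,cv2.fitEllipse(cv2.findContours(m.astype(np.uint8),0,1)[0][0])[2])
E
```

```text
[0] [ 0.5572 -0.154   0.19  ] 0.032
[1] [ 0.5635 -0.1535  0.1818] 0.061
[0, 1] [ 0.5606 -0.1534  0.1819] 0.115
top wedge ((424.7998046875, 223.34088134765625), (150.021728515625, 41.656349182128906), 26.604841232299805) 156.9716033935547
scene wedge ((429.15631103515625, 222.6402587890625), (149.18814086914062, 36.1920280456543), 23.72161293029785) 63.91007614135742
```

Call:
move_arm:
  motion:
    - {"x": -4, "y": -2, "yaw": -5}
    - {"x": -9, "y": -4, "yaw": -12}
    - {"x": -14, "y": -6, "yaw": -19}
    - {"x": -19, "y": -8, "yaw": -26}
    - {"x": -24, "y": -10, "yaw": -33}
    - {"x": -28, "y": -12, "yaw": -40}
    - {"x": -31.5, "y": -13.6, "yaw": -46.6}
    - {"x": -31.5, "y": -13.6, "yaw": -46.6}
    - {"x": -31.5, "y": -13.6, "yaw": -46.6}
    - {"x": -31.5, "y": -13.6, "yaw": -46.6}

```text
invalid input at $.motion[0]: expected keys x, y, z, yaw
```

```bash
python3 - <<'E'
from h import *
M=bot.camera_model("wrist");im=bot.camera("wrist");cv2.imwrite("pics/w1.png",im)
print(np.array(M["world_from_camera"]).round(3).tolist(),np.array(M["K"]).round(1).tolist())
for t in("wedge","voltmeter","bare_boss","packing_block","wedge_tip","foot_across","foot_beside"):
    for d in bot.cut_out("wrist",t)[:3]:
        r,c=d["centre"];print(t,round(d["score"],2),int(r),int(c),d["mask"].sum(),at("wrist",r,c,0.01,M).round(3))
E
```

```text
[[0.367, 0.889, 0.274, 0.113], [0.93, -0.35, -0.108, 0.494], [-0.0, 0.295, -0.956, 0.374], [0.0, 0.0, 0.0, 1.0]] [[297.3, 0.0, 252.2], [0.0, 297.3, 193.9], [0.0, 0.0, 1.0]]
wedge_tip 0.44 342 103 117 [0.389 0.081 0.01 ]
```

View pics/w1.png

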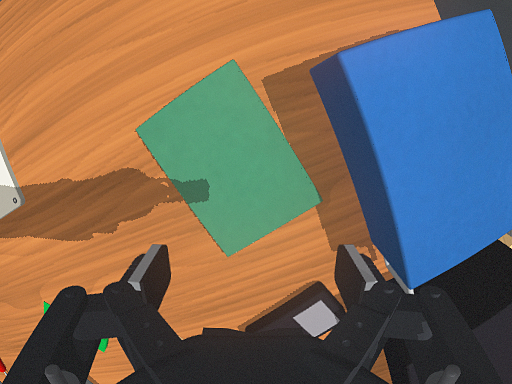

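The move was refused because every row needs all four keys. This picture therefore shows the view from the start pose: green mat and blue box, with the fingertips at about (250,150) and (250,350). I'll resend the move.

Call:
move_arm:
  motion:
    - {"x": -4, "y": -2, "z": 0, "yaw": -5}
    - {"x": -9, "y": -4, "z": 0, "yaw": -12}
    - {"x": -14, "y": -6, "z": 0, "yaw": -19}
    - {"x": -19, "y": -8, "z": 0, "yaw": -26}
    - {"x": -24, "y": -10, "z": 0, "yaw": -33}
    - {"x": -28, "y": -12, "z": 0, "yaw": -40}
    - {"x": -31.5, "y": -13.6, "z": 0, "yaw": -46.6}
    - {"x": -31.5, "y": -13.6, "z": 0, "yaw": -46.6}
    - {"x": -31.5, "y": -13.6, "z": 0, "yaw": -46.6}

```text
clock: 2.42
eef_pos: [0.4263, 0.2231, 0.2312]
tool_rot: [-0.217, 0.976, 0.0, -0.0]
ft_force: [0.2, 0.9, 0.5]
grip_width: 0.0856
grasp_force: 0.0
```

```bash
python3 - <<'E'
from h import *
M=bot.camera_model("wrist");im=bot.camera("wrist");cv2.imwrite("pics/w2.png",im)
for t in("wedge","wedge_tip"):
    for d in bot.cut_out("wrist",t)[:3]:
        q=np.argwhere(d["mask"]);w=np.array([at("wrist",r,c,.006,M)[:2] for r,c in q])*1000
        print(t,round(d["score"],2),d["centre"],cv2.minAreaRect(w.astype(np.float32)))
E
```

```text
wedge 0.83 [55.7, 142.6] ((340.5887756347656, 34.38780975341797), (149.7396697998047, 42.852210998535156), 44.542633056640625)
wedge 0.6 [283.6, 27.0] ((799.31640625, -73.00090026855469), (120.23445129394531, 55.32145690917969), 63.4525260925293)
wedge 0.58 [162.8, 252.9] ((430.7619323730469, 227.1687469482422), (155.04359436035156, 36.3564453125), 24.378873825073242)
wedge_tip 0.93 [51.9, 145.3] ((340.15020751953125, 34.37202453613281), (148.11041259765625, 41.87860107421875), 44.16642761230469)
wedge_tip 0.85 [166.6, 251.1] ((431.05145263671875, 226.665283203125), (154.88841247558594, 36.63166809082031), 25.174877166748047)
wedge_tip 0.55 [283.0, 28.9] ((799.8002319335938, -71.59925079345703), (120.19994354248047, 53.710838317871094), 64.76557922363281)
```

View pics/w2.png

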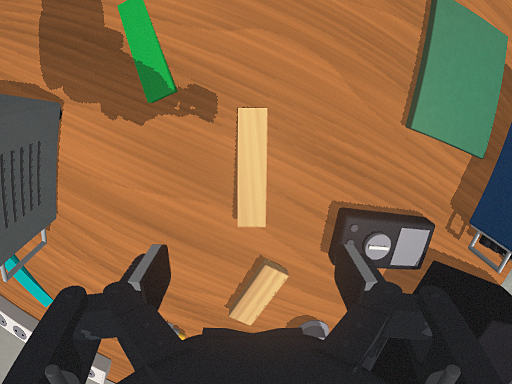

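The wooden wedge runs from (107,252) to (227,252), and the packing block is at (292,258). The shadow on the left side of the wedge looks wider towards the bottom, so I'll zoom in to see which end is thick.

```bash
python3 - <<'E'
import cv2,numpy as np
a=cv2.imread("pics/w2.png");t=cv2.imread("pics/top0.png")
a=cv2.resize(a[92:242,200:300],None,fx=4,fy=4,interpolation=2)
t=cv2.resize(t[195:270,140:190],None,fx=8,fy=8,interpolation=2)
cv2.imwrite("pics/z.png",np.hstack([a,t])[:600,:800])
E
```

```text
(no output)
```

View pics/z.png

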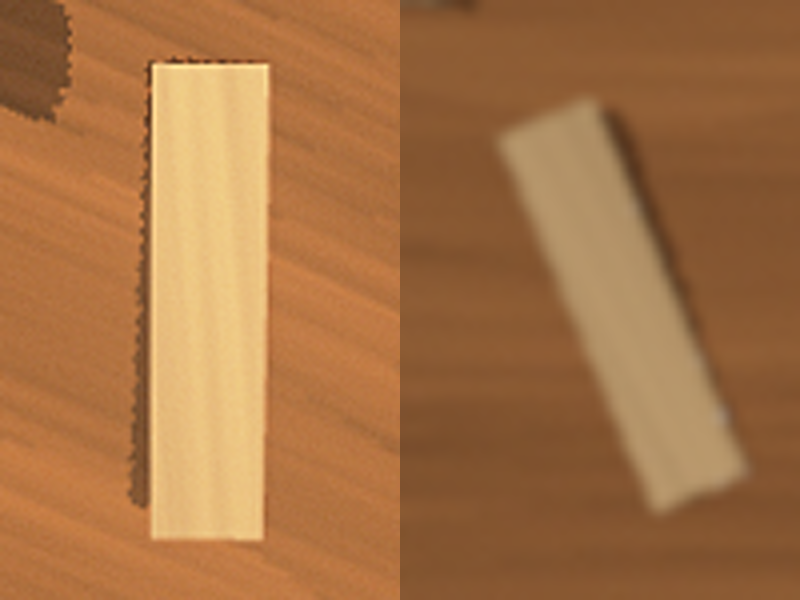

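Call:
move_arm:
  motion:
    - {"x": -2, "y": 0, "z": 4, "yaw": 0}
    - {"x": -4, "y": 0, "z": 9, "yaw": 0}
    - {"x": -5.3, "y": 0, "z": 14, "yaw": 0}
    - {"x": -5.3, "y": 0, "z": 18, "yaw": 0}
    - {"x": -5.3, "y": 0, "z": 21, "yaw": 0}
    - {"x": -5.3, "y": 0, "z": 22.7, "yaw": 0}
    - {"x": -5.3, "y": 0, "z": 22.7, "yaw": 0}
    - {"x": -5.3, "y": 0, "z": 22.7, "yaw": 0}

```text
clock: 3.58
eef_pos: [0.4749, 0.2463, 0.0052]
tool_rot: [-0.218, 0.976, 0.0, 0.001]
ft_force: [-0.4, 0.2, 0.4]
grip_width: 0.0854
grasp_force: 0.0
```

Call:
move_arm:
  motion:
    - {"x": 0, "y": 0, "z": 0, "yaw": 0}
    - {"x": 0, "y": 0, "z": 0, "yaw": 0}
    - {"x": 0, "y": 0, "z": 0, "yaw": 0}
    - {"x": 0, "y": 0, "z": 0, "yaw": 0}
    - {"x": 0, "y": 0, "z": 0, "yaw": 0}
    - {"x": 0, "y": 0, "z": 0, "yaw": 0}
  gripper: -1

```text
clock: 4.32
eef_pos: [0.4752, 0.2457, 0.0051]
tool_rot: [-0.217, 0.976, 0.0, 0.001]
ft_force: [-0.9, -0.1, 6.0]
grip_width: 0.034
grasp_force: 60.8
```

Call:
move_arm:
  motion:
    - {"x": 0, "y": 0, "z": -3, "yaw": 0}
    - {"x": 0, "y": 0, "z": -7, "yaw": 0}
    - {"x": 0, "y": 0, "z": -10, "yaw": 0}
    - {"x": 0, "y": 0, "z": -10, "yaw": 0}

```text
clock: 4.82
eef_pos: [0.4763, 0.2463, 0.1065]
tool_rot: [-0.217, 0.976, 0.001, 0.002]
ft_force: [0.4, 0.4, -0.7]
grip_width: 0.0346
grasp_force: 60.1
```

```bash
python3 - <<'E'
from h import *
print(bot.get_obs()["joint_pos"].round(3))
cv2.imwrite("pics/w3.png",bot.camera("wrist"))
E
```

```text
[ 0.477  0.393 -0.119  1.053  0.     0.04 ]
```

View pics/w3.png

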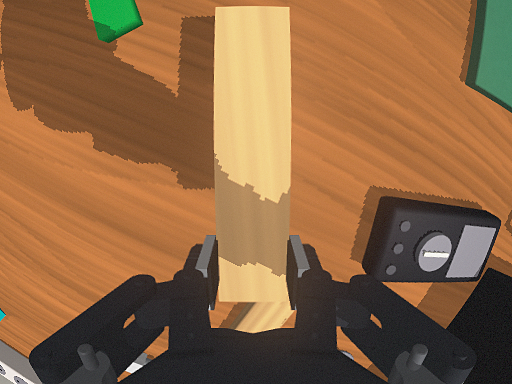

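Call:
move_arm:
  motion:
    - {"x": -0.4, "y": -1.5, "z": 0, "yaw": -7}
    - {"x": -0.8, "y": -3, "z": 0, "yaw": -15}
    - {"x": -1.2, "y": -4.5, "z": 0, "yaw": -23}
    - {"x": -1.6, "y": -6, "z": 0, "yaw": -31}
    - {"x": -2, "y": -7.5, "z": 0, "yaw": -39}
    - {"x": -2.4, "y": -9, "z": 0, "yaw": -47}
    - {"x": -2.8, "y": -10.5, "z": 0, "yaw": -55}
    - {"x": -3.3, "y": -12, "z": 1, "yaw": -63}
    - {"x": -3.7, "y": -13.5, "z": 2, "yaw": -70}
    - {"x": -4.1, "y": -15.3, "z": 3, "yaw": -75.7}
    - {"x": -4.1, "y": -15.3, "z": 4, "yaw": -75.7}
    - {"x": -4.1, "y": -15.3, "z": 4, "yaw": -75.7}
    - {"x": -4.1, "y": -15.3, "z": 4, "yaw": -75.7}

```text
clock: 6.5
eef_pos: [0.576, 0.1248, 0.064]
tool_rot: [0.77, -0.638, -0.0, 0.0]
ft_force: [-0.5, 0.4, -1.0]
grip_width: 0.0344
grasp_force: 60.1
```

```bash
python3 - <<'E'
from h import *
M=bot.camera_model("wrist");im=bot.camera("wrist")
im2=cv2.resize(im,None,fx=1.5,fy=1.5,interpolation=2);cv2.imwrite("pics/w4.png",im2)
o=bot.get_obs();print(o["eef_pos"].round(4),o["tool_rot"].round(3),o["joint_pos"].round(3))
for t in("voltmeter","bare_boss","wedge"):
    for d in bot.cut_out("wrist",t)[:2]: print(t,d["score"],d["centre"],d["mask"].sum())
E
```

```text
[0.5763 0.1249 0.0645] [ 0.77  -0.638 -0.    -0.   ] [ 0.213  0.533 -0.012  1.026  0.    -1.546]
voltmeter 0.7 [6.8, 454.8] 1842
wedge 0.98 [146.6, 250.6] 21863
wedge 0.64 [2.6, 10.1] 119
```

View pics/w4.png

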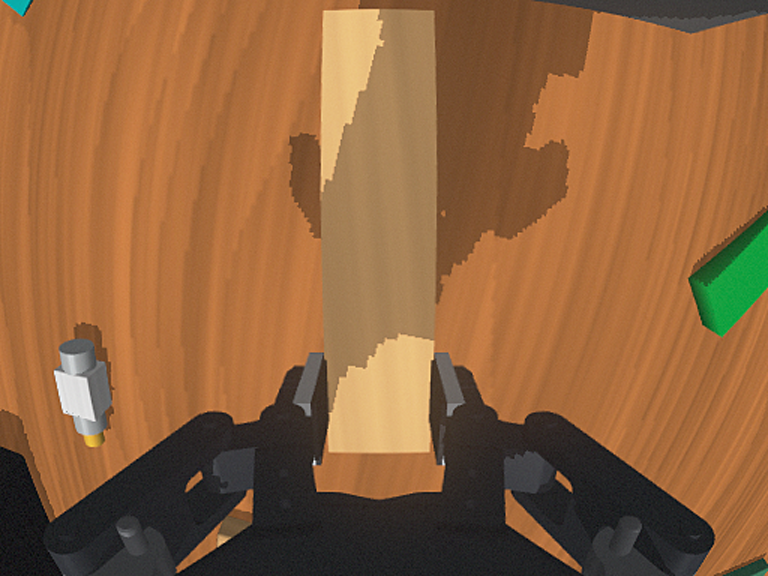

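The wedge is held straight, with its tip at row 10 and columns 323-435, and the voltmeter's edge is at the upper right. Next I'll compute where the tip is and overlay the fitted voltmeter to check its pose.

```bash
python3 - <<'E'
from fit import *
M=bot.camera_model("wrist")
for r,c,z in((6.7,215.3,.0614),(6.7,290,.0614),(301,219,.079),(301,286,.079)): print(at("wrist",r,c,z,M).round(4))
x,y,a=.560,-.1537,.186
Q=R.from_euler("z",a)*R.from_rotvec([-.029,.0405,0])
B=box(0,0,.18,.24,.016,.170)@Q.as_matrix().T+[x,y,0]
# panel-side corner: place boss low
out=[]
for n,(r0,c0,s) in dict(top=(130,240,4),scene=(75,205,3)).items():
    im=cv2.imread(f"pics/{n}0.png");M=bot.camera_model(n);S=4
    im=cv2.resize(im,None,fx=S,fy=S,interpolation=2);p=(proj(B,M)+.5)*S
    for i in range(8):
        for j in range(i):
            if bin(i^j).count("1")==1: cv2.line(im,tuple(p[i].astype(int)),tuple(p[j].astype(int)),(0,255,255),1)
    out.append(im[r0*S:r0*S+480,c0*S:c0*S+400] if n=="top" else im[r0*S:r0*S+480,c0*S:c0*S+400])
cv2.imwrite("pics/ov.png",np.hstack(out))
E
```

```text
[0.6174 0.006  0.0614]
[ 0.5817 -0.0009  0.0614]
[0.5891 0.1536 0.079 ]
[0.5537 0.1468 0.079 ]
```

View pics/ov.png

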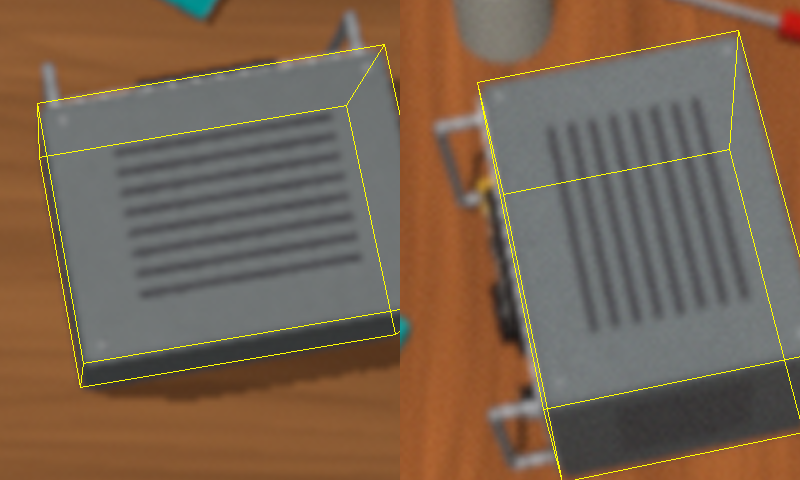

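The overlay fits the voltmeter well in both pictures. The tip is 46 mm short of the boss and 2 mm off to the side. Next I'll lower the wedge, bring it forward and let go.

Call:
move_arm:
  motion:
    - {"x": 0, "y": 0, "z": 2, "yaw": 0}
    - {"x": 0, "y": 0, "z": 4, "yaw": 0}
    - {"x": 0, "y": 0, "z": 5.3, "yaw": 0}
    - {"x": 0, "y": 0, "z": 5.8, "yaw": 0}
    - {"x": 0.6, "y": 0.1, "z": 5.8, "yaw": 0}
    - {"x": 1.2, "y": 0.2, "z": 5.8, "yaw": 0}
    - {"x": 1.8, "y": 0.2, "z": 5.8, "yaw": 0}
    - {"x": 2.5, "y": 0.2, "z": 5.8, "yaw": 0}
    - {"x": 2.5, "y": 0.2, "z": 5.9, "yaw": 0}
    - {"x": 2.5, "y": 0.2, "z": 5.9, "yaw": 0}

```text
clock: 7.95
eef_pos: [0.5792, 0.0992, 0.0053]
tool_rot: [0.77, -0.638, -0.0, -0.0]
ft_force: [1.2, 0.7, -0.9]
grip_width: 0.0344
grasp_force: 60.1
```

Call:
move_arm:
  motion:
    - {"x": 0, "y": -0.2, "z": 0, "yaw": 0}
    - {"x": 0, "y": -0.4, "z": 0, "yaw": 0}
    - {"x": 0, "y": -0.4, "z": 0, "yaw": 0}

```text
clock: 8.32
eef_pos: [0.5835, 0.1003, 0.0053]
tool_rot: [0.77, -0.638, 0.0, -0.0]
ft_force: [0.1, -0.2, -1.0]
grip_width: 0.0344
grasp_force: 60.1
```

Call:
move_arm:
  motion:
    - {"x": 0, "y": 0, "z": 0, "yaw": 0}
    - {"x": 0, "y": 0, "z": 0, "yaw": 0}
    - {"x": 0, "y": 0, "z": 0, "yaw": 0}
    - {"x": 0, "y": 0, "z": 0, "yaw": 0}
    - {"x": 0, "y": 0, "z": 0, "yaw": 0}
    - {"x": 0, "y": 0, "z": -3, "yaw": 0}
    - {"x": 0, "y": 0, "z": -6, "yaw": 0}
    - {"x": -2, "y": 0, "z": -8, "yaw": 0}
    - {"x": -4, "y": 0, "z": -8, "yaw": 0}
    - {"x": -6, "y": 0, "z": -8, "yaw": 0}
    - {"x": -6, "y": 0, "z": -8, "yaw": 0}
    - {"x": -6, "y": 0, "z": -8, "yaw": 0}
  gripper: 1

```text
clock: 9.82
eef_pos: [0.5713, 0.159, 0.0842]
tool_rot: [0.771, -0.637, -0.0, 0.001]
ft_force: [0.3, -0.1, -0.0]
grip_width: 0.0857
grasp_force: 0.0
```

```bash
python3 - <<'E'
from fit import *
M=bot.camera_model("wrist");im=bot.camera("wrist");cv2.imwrite("pics/w5.png",im)
d=bot.cut_out("wrist","wedge")[0]
q=np.argwhere(d["mask"]);w=np.array([at("wrist",r,c,.008,M)[:2] for r,c in q])*1000
print(d["score"],d["centre"],cv2.minAreaRect(w.astype(np.float32)),cv2.boxPoints(cv2.minAreaRect(w.astype(np.float32))))
b=bot.cut_out("wrist","bare_boss");print([(x["score"],x["centre"]) for x in b])
E
```

```text
0.84 [141.8, 481.7] ((360.69964599609375, 57.47854995727539), (94.86998748779297, 49.11772537231445), 46.0479621887207) [[310.09665    40.37432  ]
 [345.45755     6.2838745]
 [411.30264    74.58278  ]
 [375.94174   108.673225 ]]
[]
```

View pics/w5.png

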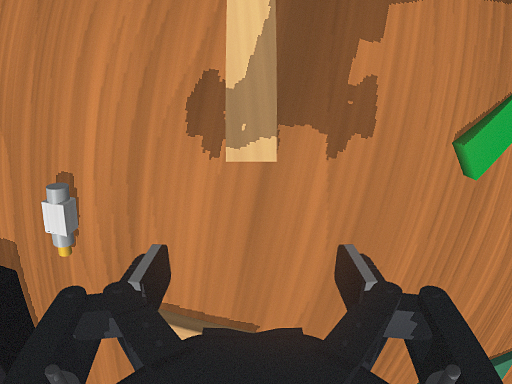

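Call:
move_arm:
  motion:
    - {"x": 0, "y": 0, "z": 0, "yaw": 10}
    - {"x": 0, "y": 0, "z": 0, "yaw": 20}
    - {"x": 0, "y": 0, "z": 0, "yaw": 30}
    - {"x": 0, "y": 0, "z": 0, "yaw": 40}
    - {"x": 0, "y": 0, "z": 0, "yaw": 50}
    - {"x": 0, "y": 0, "z": 0, "yaw": 60}
    - {"x": 0, "y": 0, "z": 0, "yaw": 70}
    - {"x": 0, "y": 0, "z": 0, "yaw": 80}
    - {"x": 0, "y": 0, "z": 0, "yaw": 90}
    - {"x": 0, "y": 0, "z": 0, "yaw": 100}
    - {"x": 0, "y": 0, "z": 0, "yaw": 110}
    - {"x": 0, "y": 0, "z": 0, "yaw": 120}
    - {"x": 0, "y": 0, "z": 0, "yaw": 130}
    - {"x": 0, "y": 0, "z": 0, "yaw": 140}
    - {"x": 0, "y": 0, "z": 0, "yaw": 150}
    - {"x": 0, "y": 0, "z": 0, "yaw": 160}
    - {"x": 0, "y": 0, "z": 0, "yaw": 170}
    - {"x": 0, "y": 0, "z": 0, "yaw": 180}
    - {"x": 0, "y": 0, "z": 0, "yaw": 180}
    - {"x": 0, "y": 0, "z": 0, "yaw": 180}
  gripper: -1

```text
clock: 12.48
eef_pos: [0.5721, 0.1586, 0.0852]
tool_rot: [0.637, 0.771, -0.0, -0.0]
ft_force: [-0.2, -0.5, -0.7]
grip_width: 0.0001
grasp_force: 0.0
```

Call:
move_arm:
  motion:
    - {"x": 0, "y": 0, "z": 3, "yaw": 0}
    - {"x": 0, "y": 0, "z": 6, "yaw": 0}
    - {"x": 0, "y": 0, "z": 7.8, "yaw": 0}
    - {"x": 0, "y": 0, "z": 7.8, "yaw": 0}
    - {"x": -0.6, "y": 0, "z": 7.8, "yaw": 0}
    - {"x": -1.2, "y": 0, "z": 7.8, "yaw": 0}
    - {"x": -1.8, "y": 0, "z": 7.8, "yaw": 0}
    - {"x": -1.8, "y": 0, "z": 7.8, "yaw": 0}
    - {"x": -1.8, "y": 0, "z": 7.8, "yaw": 0}

```text
clock: 13.6
eef_pos: [0.5755, 0.1413, 0.0075]
tool_rot: [0.638, 0.77, 0.0, 0.0]
ft_force: [0.9, -0.0, -0.4]
grip_width: -0.0003
grasp_force: 0.0
```

```bash
cat > s.py <<'E'
from h import *
o=bot.get_obs();p=o["eef_pos"];f=o["ft_force"];u=np.array([.187,-.982])
b=np.array([.6103,-.0424])
print("t",round(float(o["clock"]),2),"finger->boss mm",((b-p[:2])@u*1000).round(1),"lat",((b-p[:2])@np.array([.982,.187])*1000).round(1),"z",p[2].round(4),"push",round(-float(f[:2]@u),2),"fz",f[2].round(2),o["tool_rot"].round(3))
E
python3 s.py
```

```text
t 13.6 finger->boss mm 186.9 lat -0.1 z 0.0075 push -0.21 fz -0.44 [0.638 0.77  0.    0.   ]
```

Call:
move_arm:
  motion:
    - {"x": -0.1, "y": 0, "z": 0, "yaw": 0}
    - {"x": -0.2, "y": 0, "z": 0, "yaw": 0}
    - {"x": -0.3, "y": 0, "z": 0, "yaw": 0}
    - {"x": -0.4, "y": 0, "z": 0, "yaw": 0}
    - {"x": -0.5, "y": 0, "z": 0, "yaw": 0}
    - {"x": -0.6, "y": 0, "z": 0, "yaw": 0}
    - {"x": -0.7, "y": 0, "z": 0, "yaw": 0}
    - {"x": -0.8, "y": 0, "z": 0, "yaw": 0}
    - {"x": -0.9, "y": 0, "z": 0, "yaw": 0}
    - {"x": -1.0, "y": 0, "z": 0, "yaw": 0}
    - {"x": -1.1, "y": 0, "z": 0, "yaw": 0}
    - {"x": -1.2, "y": 0, "z": 0, "yaw": 0}
    - {"x": -1.3, "y": 0, "z": 0, "yaw": 0}
    - {"x": -1.4, "y": 0, "z": 0, "yaw": 0}
    - {"x": -1.5, "y": 0, "z": 0, "yaw": 0}
    - {"x": -1.6, "y": 0, "z": 0, "yaw": 0}
    - {"x": -1.7, "y": 0, "z": 0, "yaw": 0}
    - {"x": -1.8, "y": 0, "z": 0, "yaw": 0}
    - {"x": -1.9, "y": 0, "z": 0, "yaw": 0}
    - {"x": -2.0, "y": 0, "z": 0, "yaw": 0}

```text
clock: 16.1
eef_pos: [0.579, 0.1223, 0.0073]
tool_rot: [0.637, 0.77, 0.001, -0.001]
ft_force: [-0.3, 3.7, -0.1]
grip_width: -0.0001
grasp_force: 1.7
```

```bash
python3 s.py
```

```text
t 16.1 finger->boss mm 167.6 lat -0.1 z 0.0073 push 3.72 fz -0.08 [ 0.637  0.77   0.001 -0.001]
```

Call:
move_arm:
  motion:
    - {"x": -0.1, "y": 0, "z": 0, "yaw": 0}
    - {"x": -0.2, "y": 0, "z": 0, "yaw": 0}
    - {"x": -0.3, "y": 0, "z": 0, "yaw": 0}
    - {"x": -0.4, "y": 0, "z": 0, "yaw": 0}
    - {"x": -0.5, "y": 0, "z": 0, "yaw": 0}
    - {"x": -0.6, "y": 0, "z": 0, "yaw": 0}
    - {"x": -0.7, "y": 0, "z": 0, "yaw": 0}
    - {"x": -0.8, "y": 0, "z": 0, "yaw": 0}

```text
clock: 17.1
eef_pos: [0.5806, 0.1137, 0.0073]
tool_rot: [0.638, 0.77, -0.0, 0.0]
ft_force: [-0.3, 2.7, -0.2]
grip_width: 0.0003
grasp_force: 1.1
```

```bash
python3 s.py
```

```text
t 17.1 finger->boss mm 158.8 lat -0.1 z 0.0073 push 2.73 fz -0.24 [ 0.638  0.77  -0.     0.   ]
```

Call:
move_arm:
  motion:
    - {"x": -0.1, "y": 0, "z": 0, "yaw": 0}
    - {"x": -0.2, "y": 0, "z": 0, "yaw": 0}
    - {"x": -0.3, "y": 0, "z": 0, "yaw": 0}
    - {"x": -0.4, "y": 0, "z": 0, "yaw": 0}
    - {"x": -0.5, "y": 0, "z": 0, "yaw": 0}
    - {"x": -0.6, "y": 0, "z": 0, "yaw": 0}

```text
clock: 17.85
eef_pos: [0.5818, 0.1078, 0.0073]
tool_rot: [0.638, 0.77, 0.0, 0.0]
ft_force: [-0.3, 1.3, -0.0]
grip_width: -0.0001
grasp_force: 1.1
```

Call:
move_arm:
  motion:
    - {"x": -0.1, "y": 0, "z": 0, "yaw": 0}
    - {"x": -0.2, "y": 0, "z": 0, "yaw": 0}
    - {"x": -0.3, "y": 0, "z": 0, "yaw": 0}
    - {"x": -0.4, "y": 0, "z": 0, "yaw": 0}

```text
clock: 18.35
eef_pos: [0.5825, 0.1039, 0.0073]
tool_rot: [0.638, 0.77, -0.0, 0.0]
ft_force: [-0.4, 2.3, 0.8]
grip_width: -0.0001
grasp_force: 1.1
```

Call:
move_arm:
  motion:
    - {"x": -0.1, "y": 0, "z": 0, "yaw": 0}
    - {"x": -0.2, "y": 0, "z": 0, "yaw": 0}
    - {"x": -0.3, "y": 0, "z": 0, "yaw": 0}

```text
clock: 18.73
eef_pos: [0.583, 0.101, 0.0073]
tool_rot: [0.638, 0.77, -0.0, -0.0]
ft_force: [1.1, 2.3, 1.0]
grip_width: -0.0
grasp_force: 1.1
```

Call:
move_arm:
  motion:
    - {"x": -0.05, "y": 0, "z": 0, "yaw": 0}
    - {"x": -0.1, "y": 0, "z": 0, "yaw": 0}
    - {"x": -0.15, "y": 0, "z": 0, "yaw": 0}
    - {"x": -0.2, "y": 0, "z": 0, "yaw": 0}

```text
clock: 19.23
eef_pos: [0.5834, 0.099, 0.0073]
tool_rot: [0.638, 0.77, -0.0, 0.0]
ft_force: [-0.1, 1.8, 0.4]
grip_width: -0.0001
grasp_force: 1.1
```

Call:
move_arm:
  motion:
    - {"x": -0.05, "y": 0, "z": 0, "yaw": 0}
    - {"x": -0.1, "y": 0, "z": 0, "yaw": 0}
    - {"x": -0.15, "y": 0, "z": 0, "yaw": 0}
    - {"x": -0.2, "y": 0, "z": 0, "yaw": 0}

```text
clock: 19.73
eef_pos: [0.5838, 0.097, 0.0073]
tool_rot: [0.638, 0.77, 0.0, 0.0]
ft_force: [-0.7, 2.1, 0.5]
grip_width: 0.0001
grasp_force: 1.1
```

Call:
move_arm:
  motion:
    - {"x": -0.05, "y": 0, "z": 0, "yaw": 0}
    - {"x": -0.1, "y": 0, "z": 0, "yaw": 0}
    - {"x": -0.15, "y": 0, "z": 0, "yaw": 0}
    - {"x": -0.2, "y": 0, "z": 0, "yaw": 0}

```text
clock: 20.23
eef_pos: [0.5841, 0.0951, 0.0073]
tool_rot: [0.638, 0.77, -0.0, -0.0]
ft_force: [-0.8, 2.0, 0.4]
grip_width: -0.0
grasp_force: 1.1
```

Call:
move_arm:
  motion:
    - {"x": -0.05, "y": 0, "z": 0, "yaw": 0}
    - {"x": -0.1, "y": 0, "z": 0, "yaw": 0}
    - {"x": -0.15, "y": 0, "z": 0, "yaw": 0}
    - {"x": -0.2, "y": 0, "z": 0, "yaw": 0}

```text
clock: 20.72
eef_pos: [0.5845, 0.0932, 0.0073]
tool_rot: [0.638, 0.77, 0.0, 0.0]
ft_force: [-0.4, 1.9, 0.2]
grip_width: -0.0001
grasp_force: 1.1
```

Call:
move_arm:
  motion:
    - {"x": -0.05, "y": 0, "z": 0, "yaw": 0}
    - {"x": -0.1, "y": 0, "z": 0, "yaw": 0}
    - {"x": -0.15, "y": 0, "z": 0, "yaw": 0}
    - {"x": -0.2, "y": 0, "z": 0, "yaw": 0}

```text
clock: 21.22
eef_pos: [0.5849, 0.0912, 0.0073]
tool_rot: [0.638, 0.77, -0.0, -0.0]
ft_force: [-0.4, 1.1, 0.0]
grip_width: -0.0004
grasp_force: 1.1
```

Call:
move_arm:
  motion:
    - {"x": -0.05, "y": 0, "z": 0, "yaw": 0}
    - {"x": -0.1, "y": 0, "z": 0, "yaw": 0}
    - {"x": -0.15, "y": 0, "z": 0, "yaw": 0}
    - {"x": -0.2, "y": 0, "z": 0, "yaw": 0}

```text
clock: 21.72
eef_pos: [0.5853, 0.0892, 0.0073]
tool_rot: [0.638, 0.77, 0.0, 0.0]
ft_force: [-0.3, 3.4, 0.3]
grip_width: 0.0003
grasp_force: 1.2
```

Call:
move_arm:
  motion:
    - {"x": -0.03, "y": 0, "z": 0, "yaw": 0}
    - {"x": -0.06, "y": 0, "z": 0, "yaw": 0}
    - {"x": -0.1, "y": 0, "z": 0, "yaw": 0}

```text
clock: 22.1
eef_pos: [0.5855, 0.0883, 0.0073]
tool_rot: [0.638, 0.77, 0.0, -0.0]
ft_force: [-0.5, 2.9, -0.1]
grip_width: -0.0001
grasp_force: 1.2
```

Call:
move_arm:
  motion:
    - {"x": -0.03, "y": 0, "z": 0, "yaw": 0}
    - {"x": -0.06, "y": 0, "z": 0, "yaw": 0}
    - {"x": -0.1, "y": 0, "z": 0, "yaw": 0}

```text
clock: 22.48
eef_pos: [0.5857, 0.0873, 0.0073]
tool_rot: [0.638, 0.77, 0.0, -0.0]
ft_force: [-1.0, 3.3, -0.4]
grip_width: 0.0002
grasp_force: 1.2
```

Call:
move_arm:
  motion:
    - {"x": -0.03, "y": 0, "z": 0, "yaw": 0}
    - {"x": -0.06, "y": 0, "z": 0, "yaw": 0}
    - {"x": -0.08, "y": 0, "z": 0, "yaw": 0}

```text
clock: 22.85
eef_pos: [0.5858, 0.0865, 0.0073]
tool_rot: [0.638, 0.77, 0.0, -0.0]
ft_force: [-0.5, 2.1, 0.6]
grip_width: -0.0001
grasp_force: 1.3
```

Call:
move_arm:
  motion:
    - {"x": -0.03, "y": 0, "z": 0, "yaw": 0}
    - {"x": -0.06, "y": 0, "z": 0, "yaw": 0}

```text
clock: 23.1
eef_pos: [0.5859, 0.0859, 0.0073]
tool_rot: [0.638, 0.77, 0.0, -0.0]
ft_force: [-0.2, 2.6, -0.9]
grip_width: -0.0
grasp_force: 1.3
```

Call:
move_arm:
  motion:
    - {"x": -0.03, "y": 0, "z": 0, "yaw": 0}
    - {"x": -0.06, "y": 0, "z": 0, "yaw": 0}
    - {"x": -0.08, "y": 0, "z": 0, "yaw": 0}

```text
clock: 23.48
eef_pos: [0.5861, 0.0851, 0.0073]
tool_rot: [0.638, 0.77, 0.0, -0.0]
ft_force: [0.6, 3.2, 0.1]
grip_width: -0.0
grasp_force: 1.4
```

Call:
move_arm:
  motion:
    - {"x": -0.03, "y": 0, "z": 0, "yaw": 0}
    - {"x": -0.06, "y": 0, "z": 0, "yaw": 0}
    - {"x": -0.08, "y": 0, "z": 0, "yaw": 0}

```text
clock: 23.85
eef_pos: [0.5862, 0.0843, 0.0073]
tool_rot: [0.638, 0.77, 0.0, -0.0]
ft_force: [-0.2, 2.7, -1.2]
grip_width: 0.0
grasp_force: 1.4
```

```bash
python3 s.py
```

```text
t 23.85 finger->boss mm 129.0 lat -0.0 z 0.0073 push 2.7 fz -1.18 [ 0.638  0.77   0.    -0.   ]
```

Call:
move_arm:
  motion:
    - {"x": -0.03, "y": 0, "z": 0, "yaw": 0}
    - {"x": -0.06, "y": 0, "z": 0, "yaw": 0}
    - {"x": -0.1, "y": 0, "z": 0, "yaw": 0}

```text
clock: 24.22
eef_pos: [0.5864, 0.0834, 0.0073]
tool_rot: [0.638, 0.77, 0.0, -0.0]
ft_force: [-0.5, 2.5, -0.6]
grip_width: -0.0001
grasp_force: 1.6
```

Call:
move_arm:
  motion:
    - {"x": -0.03, "y": 0, "z": 0, "yaw": 0}
    - {"x": -0.06, "y": 0, "z": 0, "yaw": 0}
    - {"x": -0.1, "y": 0, "z": 0, "yaw": 0}

```text
clock: 24.6
eef_pos: [0.5866, 0.0825, 0.0073]
tool_rot: [0.638, 0.77, 0.0, -0.0]
ft_force: [-0.6, 3.7, 0.0]
grip_width: -0.0001
grasp_force: 1.9
```

Call:
move_arm:
  motion:
    - {"x": -0.03, "y": 0, "z": 0, "yaw": 0}
    - {"x": -0.06, "y": 0, "z": 0, "yaw": 0}
    - {"x": -0.08, "y": 0, "z": 0, "yaw": 0}

```text
clock: 24.98
eef_pos: [0.5867, 0.0818, 0.0073]
tool_rot: [0.638, 0.77, 0.0, -0.0]
ft_force: [0.0, 5.9, 0.1]
grip_width: 0.0004
grasp_force: 2.5
```

Call:
move_arm:
  motion:
    - {"x": -0.03, "y": 0, "z": 0, "yaw": 0}
    - {"x": -0.06, "y": 0, "z": 0, "yaw": 0}

```text
clock: 25.22
eef_pos: [0.5868, 0.0814, 0.0073]
tool_rot: [0.638, 0.77, 0.0, -0.0]
ft_force: [-0.9, 4.1, 0.0]
grip_width: -0.0002
grasp_force: 2.7
```

Call:
move_arm:
  motion:
    - {"x": -0.03, "y": 0, "z": 0, "yaw": 0}
    - {"x": -0.05, "y": 0, "z": 0, "yaw": 0}

```text
clock: 25.48
eef_pos: [0.5868, 0.0811, 0.0073]
tool_rot: [0.637, 0.77, 0.0, -0.001]
ft_force: [-0.8, 7.0, -0.4]
grip_width: 0.0001
grasp_force: 3.1
```

```bash
python3 s.py
```

```text
t 25.48 finger->boss mm 125.7 lat -0.0 z 0.0073 push 7.03 fz -0.44 [ 0.637  0.77   0.    -0.001]
```

Call:
move_arm:
  motion:
    - {"x": 0.1, "y": 0, "z": 0, "yaw": 0}
    - {"x": 0.5, "y": 0, "z": 0, "yaw": 0}
    - {"x": 1.5, "y": 0, "z": 0, "yaw": 0}
    - {"x": 3, "y": 0, "z": 0, "yaw": 0}
    - {"x": 4, "y": 0, "z": -2, "yaw": 0}
    - {"x": 5, "y": 0, "z": -5, "yaw": 0}
    - {"x": 5, "y": 0, "z": -8, "yaw": 0}
    - {"x": 5, "y": 0, "z": -8, "yaw": 0}
    - {"x": 5, "y": 0, "z": -8, "yaw": 0}
    - {"x": 5, "y": 0, "z": -8, "yaw": 0}

```text
clock: 26.72
eef_pos: [0.5764, 0.1295, 0.0857]
tool_rot: [0.638, 0.77, -0.001, -0.001]
ft_force: [-0.2, 0.0, -0.7]
grip_width: -0.0003
grasp_force: 0.0
```

```bash
python3 - <<'E'
from fit import *
out=[]
for n,(r0,c0) in dict(top=(110,225),scene=(75,205)).items():
    im=bot.camera(n);out.append(cv2.resize(im,None,fx=4,fy=4,interpolation=2)[r0*4:r0*4+480,c0*4:c0*4+400])
cv2.imwrite("pics/fin.png",np.hstack(out))
E
```

```text
(no output)
```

View pics/fin.png

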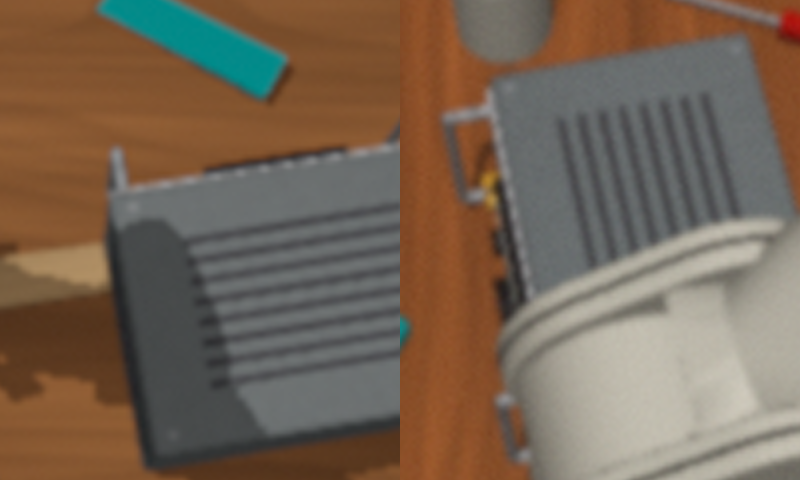

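The wedge lies under the near-panel corner at about (100,270) in the left half. The case has risen to level, and the arm is clear of everything.

```bash
python3 -c "
from workcell import bot
print(bot.job_done())"
```

```text
the job is handed in; nothing more can be done
None
```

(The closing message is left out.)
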